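# Slide the top cover off the pile into the binding punch

### The job

Slide the top hardback cover sideways off the pile in the sprung tray, over onto the bed of the binding punch, square it up against the edge guide and push it fully home in the throat, under the sprung flap against the back stop, then let go. Only slide it, do not lift it, and bear on it lightly, since hard fingertips mark its coated face and sink the pile. Leave the rest of the pile and the things around as they lie.

Things in the scene. Friction and masses are not known exactly. Their poses are not given: they have to be found in the camera images.
- top_cover: Topmost of four loose dark-blue hardback covers piled flush in the tray: rigid board 148 (own x) x 105 (own y) x 5 mm, 60 g. Origin: centre of its underside, z up; its +x edge goes into the throat. Slides easily on covers and bed (friction about 0.2), fingertips hold it better, about 0.5. 6 to 11 N from above drags it surely; over 20 N from the fingers marks its face.
- cover_3: Second cover of the pile, under the top one, same size and axes. Must stay in the tray. When the top cover's tail slides off this cover's edge it drops 2.5 to 4.5 mm onto the bed, and its middle falls away from the fingers by 1 to 2 mm, so they must find it again.
- cover_2: Third cover of the pile, same size. Must stay in the tray.
- cover_1: Lowest cover of the pile, same size, on the lift plate. Must stay in the tray.
- tray: Fixed grey tray left of the punch, inside 154 (x) x 111 mm (y). Walls 36 mm high, 1 mm over the pile's top face, 3 mm thick, on its +x, -x and +y sides, about 3 mm from the pile; open towards the punch (-y). Origin: under the middle of its base. It stands about 7 to 25 mm from the bed on feet of varying height: the top cover's underside starts 2.5 to 4.5 mm above the bed.
- lift_plate (a joint): Sprung steel plate under the pile in the tray (its top 15 mm above the tray's origin at rest). Value: how far it is pressed down, in m (0 to 0.009). It starts to sink under about 2 N on the pile and yields 1 mm per 4 N; under more than about 12 N the top cover sinks below the bed and runs against its edge. The bed itself is hard: 0.3 mm of downward travel there adds several newtons.
- punch: Fixed binding punch. x points into the throat, y left to the tray, z up. Grey bed: top 27.5 mm above the origin, x -88 mm to the throat, y -71 to +67 mm, its left edge bevelled. White head across the far end from x = 39 mm, 93 mm tall with its lever. A cover fully home has its origin at (0, 0, 27.5 mm) and its axes along the punch's.
- seat (a point): Point on the bed, at (0, 0, 27.5 mm) of the punch, where the origin of the cover lies when it is fully home.
- guide (a point): Middle of the inner face of the edge guide, a dark steel bar 7 mm high along the right side of the bed: at punch (-26, -52.5, 27.5 mm); the bar runs from punch x = -85 to +33 mm. The cover's -y edge is squared up against it.
- throat (a point): Middle of the throat's mouth at bed level, punch (39, 0, 27.5 mm). The slot is 11 mm high and 116 mm wide between side cheeks that begin at punch x = 40 mm; it ends at the back stop, whose face is at punch x = 74 mm.
- hold_down (a joint): Sprung steel flap in the throat, hinged just inside the mouth 10 mm above the bed, sloping down to the back; its tip is at punch x = 70 mm, 2.5 mm above the bed. Value: its lift in rad, 0 at rest, about 0.1 with a cover under it. It bears on the cover with about 1.3 N, so the last 20 mm need a push of 1 to 2 N.
- sticky_pad_2: Pink block of sticky notes, 77 x 77 x 26 mm, origin under its centre. Bystander.
- glue_stick: White and yellow glue stick standing upright at the right of the punch (not the one far back by the mug), 26 mm across, 90 mm tall, origin under its centre. Bystander.
- stapler: Black desk stapler, 152 x 38 x 51 mm, origin under its centre. Bystander.
- binder_clip: Black binder clip, 42 x 41 x 26 mm, origin under its centre. Bystander.

How it is judged:
By the outcome, as a careful person would: the job done as asked, in the order asked, and still so for the second after the job is handed in, with the robot touching nothing.
It also fails if it takes over 64 s, if anything falls off the work surface, if the arm or the gripper's body presses on something with over 40 N, if the wrist force passes 120 N, or if a joint passes its speed limit or range.

### The arm

A 7-joint arm with a two-finger parallel gripper is mounted at the origin on a cart in front of the work surface, level with it; the furniture and walls round the work are solid. World frame = base frame: x ahead of the robot, y to its left, z up, the work surface at z = 0. Lengths are in m, angles in rad, forces in N, time in s.
With the tool pointing down it reaches from about 0.35 to 0.9 m from the base axis. Payload 8.1 kg.
Tool frame: the origin (TCP) lies midway between the tips of the shut fingers; the grasp point (between the pads) lies 19 mm behind it; z points along the fingers, y is the line along which they close (so a half turn about z gives the same grasp; the last joint's range is limited). The gripper opens to 92 mm and grips with 3 to 60 N. Pads are 19 mm wide; open, the fingers measure 130 mm over their backs; the gripper's body (75 mm by 190 mm) begins 47 mm behind the grasp point.
Start: joints at [1.211, 0.434, 0.025, 1.573, -0.012, 1.134, -0.075], TCP at [0.159, -0.605, 0.202] pointing down, gripper open.
Joint ranges: [-2.62, 2.62], [-0.44, 2.09], [-1.27, 1.32], [0.08, 2.57], [-1.32, 4.46], [0.12, 2], [-2.74, 2.74]. Speed limits (rad/s): [2.22, 2.22, 3.01, 3.01, 3.14, 3.14, 3.14].

### API

Orientations are given as a rotation vector (axis times angle).
In Python, from cell import arm gives the robot as it stands.
- The arm moves only by the tool carry_out, never from a script. Its arguments are lists of equal length, an entry for each row: "claw": the finger opening in cm, from 0 to 9.18; "delta_pos": the shift along the tool's x, y, z in cm, a list of three; "angular": the turn, a rotation vector about the tool's x, y, z in rad, a list of three. In form: {"claw": [claw, ...], "delta_pos": [[dx, dy, dz], ...], "angular": [[ax, ay, az], ...]}. A call has 1 to 20 rows; each row shifts and turns the commanded pose from where the row before left it, along the tool's axes as they then stand; what a row does not reach is not made up. A row lasts 1/10 s, in which the tool goes at most 50 mm and 8.59 degrees, less where a joint would pass 70% of its speed; a pose out of reach is approached as far as the arm can. A call with a gripper value outside its range is refused whole. The fingers move at their own pace and stop on an object; "force" is the grip in N (left out, the last holds). Time passes only in rows, so rows that do not move let the fingers close. It gives the time, the measured TCP pose, the force, the opening and the grip force at its end, in the units of the state.
- arm.observe(): the state, without advancing time (a new reading comes with each control period).
- arm.get_image(name): name is "scene" or "top" or "wrist"; returns a dict with "frame" (384x512x3 uint8, red, green, blue), "mtx" (3x3 intrinsics, pixels), "T" (4x4, takes a point from camera to world coordinates). Camera axes: x right, y down, z forward; pixel columns grow to the right and rows downward; lengths in m; the calibration is good to about 2 mm. A picture is of the moment at which its call begins. There is no depth.
- arm.sign_off(): hands the job in; it is judged then, once.
Trained networks look in a picture, given as the dict that the camera call returned (one of the last four; its "shot" number tells which), for a name from the list of things; names that differ only in an ending like _2 or _b are one class to them, and where a whole thing is asked for, a point or a joint stands for the part that bears it (a point fixed in the world has none). Each returns a list of dicts, best first, with "conf" (0 to 1); they miss things now and then, are a little off and sometimes report something else, mostly with a low value. They report only what shows in the picture. A call takes as long as a camera call.
- arm.look_for(label, picture): "centre" ([column, row] as shares, 0 to 1, of the picture: columns of its width, rows of its height, amid what is visible of it).
- arm.trace(label, picture): "region" (384x512 bool, what is visible of it) and "centre" ([column, row] as shares, 0 to 1, of the picture: columns of its width, rows of its height, amid what is visible of it).
- arm.place_of(label, picture): "centre" ([column, row] as shares, 0 to 1, of the picture: columns of its width, rows of its height: a listed point, or the origin of a listed thing).
The state is a dict: "clock": time; "joints": joint angles; "dq": joint speeds; "joint_efforts": joint torques, N m; "position": TCP position; "ee_rot": TCP orientation; "force": force on the tool from outside, world axes, zero at the start; "ft_torque": the same for the moment, N m; "width": opening from 0.0 (shut) to 1.0 (fully open); "gripper_force": force on a finger pad.
Only numpy, scipy, OpenCV 4.12 (cv2) and the standard library are available. Lean on these libraries where they do the work, as an engineer would, in place of code of your own. Each camera call takes 0.05 s, during which the arm holds its last target. There are 200 camera calls.

## Working session

There is one attempt and no reset: what is moved stays moved. The work goes in short steps, Python scripts to look and compute and a tool call to move; the robot and the scene stay as the last step left them, time stands still between calls to the robot, and variables do not carry over. Pictures are saved under pics/ and viewed, at most 10 in all, crops included, and the job is handed in when it is done.

Besides the shell and the picture viewer there is one more tool, called after "Request:" as name(argument=value, ...), one argument or row to a line, values as JSON. carry_out: Moves the arm, as the interface text tells. Its arguments: {"type":"object","properties":{"claw":{"type":"array","items":{"type":"number"}},"delta_pos":{"type":"array","items":{"type":"array","items":{"type":"number"}}},"angular":{"type":"array","items":{"type":"array","items":{"type":"number"}}},"force":{"type":"number"}},"required":["claw","delta_pos","angular"]}

```bash
mkdir -p pics
cat > h.py <<'E'
import numpy as np, cv2
from cell import arm
def save(p,n): cv2.imwrite('pics/'+n+'.png',cv2.cvtColor(p['frame'],cv2.COLOR_RGB2BGR))
def ray(p,c):
    px=np.array([c[0]*512,c[1]*384,1.]); d=np.linalg.inv(p['mtx'])@px
    T=np.array(p['T']); return T[:3,3],T[:3,:3]@d
def at_z(p,c,z):
    o,d=ray(p,c); return o+d*(z-o[2])/d[2]
def proj(p,X):
    T=np.linalg.inv(p['T']); q=p['mtx']@(T[:3,:3]@np.array(X)+T[:3,3]); return q[:2]/q[2]
def tri(obs):
    A=np.zeros((3,3));b=np.zeros(3)
    for p,c in obs:
        o,d=ray(p,c);d=d/np.linalg.norm(d);M=np.eye(3)-np.outer(d,d);A+=M;b+=M@o
    return np.linalg.solve(A,b)
E
python3 - <<'E'
from h import *
s=arm.observe();print({k:np.round(v,3) for k,v in s.items()})
P={n:arm.get_image(n) for n in('scene','top')}
for n,p in P.items():
    save(p,n+'0');print(n,np.round(p['T'],3).tolist(),p['mtx'].tolist())
for l in('top_cover','tray','punch','seat','guide','throat','glue_stick','stapler','sticky_pad_2','binder_clip'):
    o=[]
    for n,p in P.items():
        r=arm.place_of(l,p)
        for q in r[:2]: print(l,n,np.round(np.array(q['centre'])*[512,384],1),round(q['conf'],2),np.round(at_z(p,q['centre'],0.03),3))
        if r:o.append((p,r[0]['centre']))
    if len(o)==2:print('  tri',np.round(tri(o),4))
E
```

```text
{'clock': np.float64(0.0), 'joints': array([ 1.211,  0.435,  0.025,  1.574, -0.012,  1.134, -0.075]), 'dq': array([ 0.   , -0.002,  0.001, -0.   ,  0.   ,  0.002, -0.   ]), 'joint_efforts': array([-0.0000e+00, -6.6785e+01,  9.8500e-01, -3.1447e+01, -6.1000e-02,
        4.3000e-02,  0.0000e+00]), 'position': array([ 0.159, -0.604,  0.201]), 'ee_rot': array([-3.114e+00, -4.020e-01,  1.000e-03]), 'force': array([-1.008,  0.684,  0.274]), 'ft_torque': array([ 0.057, -0.033, -0.016]), 'gripper_force': np.float64(0.0), 'width': np.float64(1.0)}
scene [[0.56, -0.428, 0.709, -0.18], [-0.829, -0.304, 0.47, -0.412], [0.015, -0.851, -0.525, 0.571], [0.0, 0.0, 0.0, 1.0]] [[408.3804090810387, 0.0, 253.32622066653175], [0.0, 408.3804090810387, 195.56449834941702], [0.0, 0.0, 1.0]]
top [[0.028, -0.983, 0.182, 0.287], [-1.0, -0.028, 0.0, 0.066], [0.005, -0.182, -0.983, 1.175], [0.0, 0.0, 0.0, 1.0]] [[443.3561563152146, 0.0, 251.62244996077754], [0.0, 443.3561563152146, 188.82050764053508], [0.0, 0.0, 1.0]]
top_cover scene [244.7 209.2] 0.96 [0.488 0.055 0.03 ]
top_cover top [256.1 196.6] 0.65 [0.479
[... 806 characters left out ...]
.03 ]
glue_stick top [370.3 151.5] 0.44 [ 0.609 -0.248  0.03 ]
  tri [ 6.161e-01 -2.525e-01  2.000e-04]
stapler scene [155.1 183.3] 0.84 [0.452 0.318 0.03 ]
stapler top [143.3 190.6] 0.87 [0.486 0.35  0.03 ]
stapler top [331.4 191.6] 0.7 [ 0.498 -0.143  0.03 ]
  tri [ 0.4902  0.3592 -0.0014]
sticky_pad_2 scene [377. 272.] 0.67 [ 0.456 -0.283  0.03 ]
sticky_pad_2 scene [314.8 216.1] 0.63 [ 0.559 -0.096  0.03 ]
sticky_pad_2 top [374.2 202.3] 0.78 [ 0.472 -0.255  0.03 ]
sticky_pad_2 top [166.3 218.6] 0.67 [0.414 0.285 0.03 ]
  tri [ 0.4806 -0.2701  0.0034]
binder_clip scene [151.1 201. ] 0.57 [0.385 0.263 0.03 ]
binder_clip top [168.6 217.7] 0.55 [0.417 0.28  0.03 ]
  tri [0.4146 0.2883 0.006 ]
```

Run:
```python
from h import *
a=cv2.imread('pics/top0.png')[110:270,150:420];cv2.imwrite('pics/topc.png',cv2.resize(a,None,fx=2.96,fy=2.96,interpolation=2))
a=cv2.imread('pics/scene0.png')[130:310,120:420];cv2.imwrite('pics/scenec.png',cv2.resize(a,None,fx=2.66,fy=2.66,interpolation=2))
```

```text
(no output)
```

View pics/topc.png

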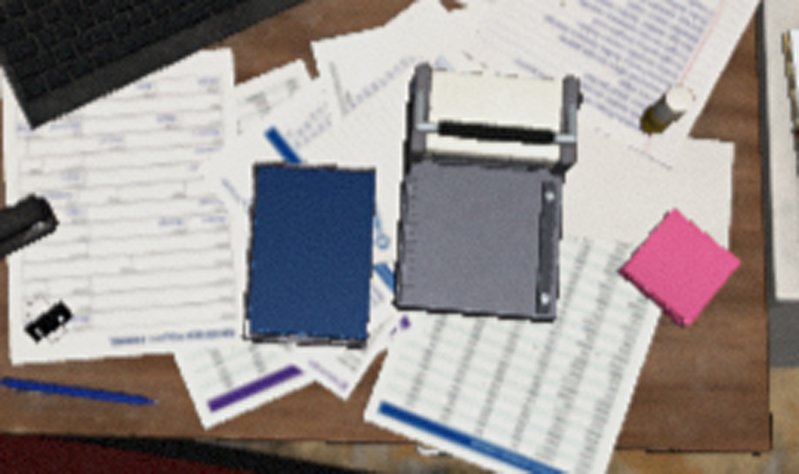

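View pics/scenec.png

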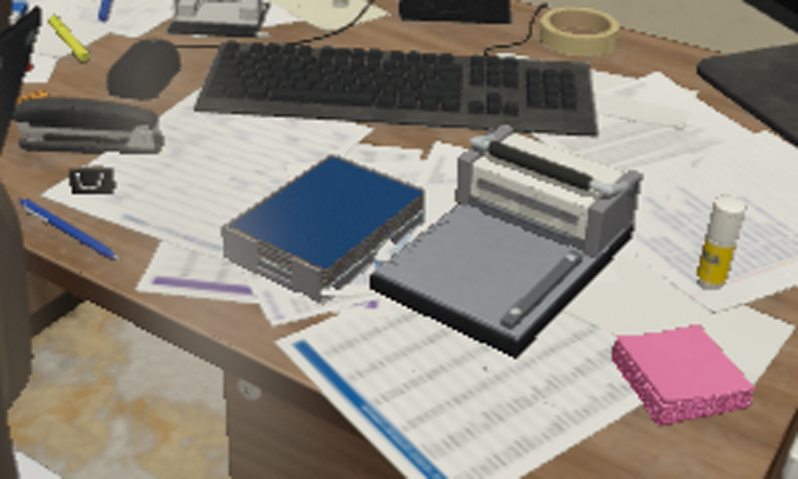

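The top crop shows the blue cover at about (245–375, 163–345). The bed is at (400–560, 165–320) with the dark guide at about x 550, and the head is above it. Next I'll swing the wrist camera over the work with the finger line along x.

```bash
cat >> h.py <<'E'
from scipy.spatial.transform import Rotation as R
from scipy.optimize import fsolve
def yaw(): 
    m=R.from_rotvec(arm.observe()['ee_rot']).as_matrix(); return np.arctan2(m[1,0],m[0,0])
def plan(tgt,ty,n,p0=None,y0=None):
    s=arm.observe();p0=np.array(s['position'] if p0 is None else p0);y0=yaw() if y0 is None else y0
    w=(ty-y0)/n;k=y0+w*np.arange(n)
    A=np.array([[np.cos(k).sum(),np.sin(k).sum()],[np.sin(k).sum(),-np.cos(k).sum()]])
    d=np.array(tgt)-p0;t=np.linalg.solve(A,d[:2])
    print(n,'rows dxyz cm',np.round([t[0]*100,t[1]*100,-d[2]/n*100],3),'az',round(-w,4))
E
python3 - <<'E'
from h import *
print(np.degrees(yaw())); plan([0.47,-0.03,0.3],np.pi/2,20)
E
```

```text
14.708587221302485
20 rows dxyz cm [ 3.448 -0.675 -0.491] az -0.0657
```

Request:
carry_out(
  claw=[5, 5, 5, 5, 5, 5, 5, 5, 5, 5, 5, 5, 5, 5, 5, 5, 5, 5, 5, 5],
  delta_pos=[
    [3.45, -0.68, -0.5],
    [3.45, -0.68, -0.5],
    [3.45, -0.68, -0.5],
    [3.45, -0.68, -0.5],
    [3.45, -0.68, -0.5],
    [3.45, -0.68, -0.5],
    [3.45, -0.68, -0.5],
    [3.45, -0.68, -0.5],
    [3.45, -0.68, -0.5],
    [3.45, -0.68, -0.5],
    [3.45, -0.68, -0.5],
    [3.45, -0.68, -0.5],
    [3.45, -0.68, -0.5],
    [3.45, -0.68, -0.5],
    [3.45, -0.68, -0.5],
    [3.45, -0.68, -0.5],
    [3.45, -0.68, -0.5],
    [3.45, -0.68, -0.5],
    [3.45, -0.68, -0.5],
    [3.45, -0.68, -0.5],
  ],
  angular=[
    [0, 0, -0.066],
    [0, 0, -0.066],
    [0, 0, -0.066],
    [0, 0, -0.066],
    [0, 0, -0.066],
    [0, 0, -0.066],
    [0, 0, -0.066],
    [0, 0, -0.066],
    [0, 0, -0.066],
    [0, 0, -0.066],
    [0, 0, -0.066],
    [0, 0, -0.066],
    [0, 0, -0.066],
    [0, 0, -0.066],
    [0, 0, -0.066],
    [0, 0, -0.066],
    [0, 0, -0.066],
    [0, 0, -0.066],
    [0, 0, -0.066],
    [0, 0, -0.066],
  ],
)

```text
clock: 3.1
position: [0.4676, -0.0273, 0.3022]
ee_rot: [2.212, 2.231, 0.0]
force: [-0.3, 0.2, -0.0]
width: 0.546
gripper_force: 0.0
```

Run:
```python
from h import *
s=arm.observe();print({k:np.round(v,3) for k,v in s.items()},np.degrees(yaw()))
p=arm.get_image('wrist');save(p,'w1');print(np.round(p['T'],3).tolist())
for l in('top_cover','tray','punch','seat','guide','throat'):
    for q in arm.place_of(l,p)[:2]: print(l,np.round(np.array(q['centre'])*[512,384],1),round(q['conf'],2),np.round(at_z(p,q['centre'],0.03),4))
```

```text
{'clock': np.float64(3.1), 'joints': array([ 0.425,  0.149, -0.546,  1.74 ,  0.081,  1.274, -0.131]), 'dq': array([-0.386, -0.137, -0.337,  0.052, -0.027,  0.092, -0.052]), 'joint_efforts': array([ 3.4630e+00, -4.0792e+01, -1.1710e+00, -3.2796e+01,  3.5000e-02,
        1.0000e-03,  1.1800e-01]), 'position': array([ 0.468, -0.027,  0.302]), 'ee_rot': array([2.212, 2.231, 0.   ]), 'force': array([-0.259,  0.163, -0.048]), 'ft_torque': array([ 0.032, -0.152,  0.003]), 'gripper_force': np.float64(0.0), 'width': np.float64(0.546)} 90.49600404383156
[[1.0, 0.007, 0.004, 0.466], [0.008, -0.957, -0.288, 0.05], [0.002, 0.288, -0.957, 0.486], [0.0, 0.0, 0.0, 1.0]]
top_cover [266.6  96.1] 0.64 [0.4842 0.0539 0.03  ]
punch [286.9 192.5] 0.89 [ 0.5172 -0.0835  0.03  ]
seat [289.3 199. ] 0.88 [ 0.5212 -0.0936  0.03  ]
guide [270.9 230.9] 0.89 [ 0.4947 -0.1457  0.03  ]
guide [266.2  95.6] 0.45 [0.4836 0.0545 0.03  ]
throat [316.5 198.7] 0.88 [ 0.5621 -0.0928  0.03  ]
```

View pics/w1.png

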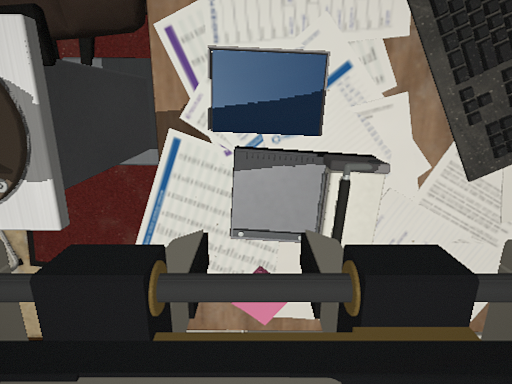

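The wrist view shows the cover at about (210–328, 47–135), the bed at (232–325, 148–240), and the guide along its lower edge at row 236. Now I'll measure the cover quad and bed edges in ortho-rectified views.

```bash
cat >> h.py <<'E'
def ortho(p,z,x0=.38,x1=.62,y0=-.18,y1=.14,s=2000):
    # rows: +x up ; cols: +y left
    W,H=int((y1-y0)*s),int((x1-x0)*s)
    c=np.float32([[0,0],[W,0],[W,H],[0,H]]); w=[(x1,y1),(x1,y0),(x0,y0),(x0,y1)]
    src=np.float32([proj(p,[a,b,z]) for a,b in w])
    return cv2.warpPerspective(p['frame'],cv2.getPerspectiveTransform(src,c),(W,H),flags=cv2.INTER_CUBIC)
def blue(p):
    f=p['frame'].astype(int);m=((f[...,2]-f[...,0]>25)&(f[...,2]-f[...,1]>8)).astype(np.uint8)
    n,l,st,_=cv2.connectedComponentsWithStats(m)
    best=[i for i in range(1,n)];i=max(best,key=lambda i:st[i,4]);return (l==i).astype(np.uint8)
def edgefit(m):
    cs=max(cv2.findContours(m,cv2.RETR_EXTERNAL,cv2.CHAIN_APPROX_NONE)[0],key=cv2.contourArea)
    q=cv2.boxPoints(cv2.minAreaRect(cs)); c=cs[:,0].astype(float); L=[]
    h=cv2.approxPolyDP(cv2.convexHull(cs),8,True)[:,0].astype(float)
    q=h if len(h)==4 else q
    for i in range(4):
        a,b=q[i],q[(i+1)%4];u=(b-a)/np.linalg.norm(b-a);t=(c-a)@u;d=np.abs((c-a)@[-u[1],u[0]])
        k=c[(d<4)&(t>.1*np.linalg.norm(b-a))&(t<.9*np.linalg.norm(b-a))]
        v=cv2.fitLine(k.astype(np.float32),cv2.DIST_HUBER,0,.01,.01).ravel();L.append(v)
    out=[]
    for i in range(4):
        a,b=L[i-1],L[i];s=np.linalg.solve(np.array([[a[0],-b[0]],[a[1],-b[1]]]),b[2:]-a[2:]);out.append(a[2:]+s[0]*a[:2])
    return np.array(out)
def cover(p,z):
    q=np.array([at_z(p,(c+.5)/[512,384],z)[:2] for c in edgefit(blue(p))])
    return q
def summ(q):
    q=q[np.argsort(np.arctan2(*(q-q.mean(0)).T[::-1]))] # -x-y, +x-y, +x+y, -x+y
    ex=(q[1]+q[2]-q[0]-q[3])/2;ey=(q[2]+q[3]-q[0]-q[1])/2
    return q.mean(0).round(4),np.degrees(np.arctan2(ex[1],ex[0])).round(2),np.degrees(np.arctan2(-ey[0],ey[1])).round(2),np.linalg.norm(ex).round(4),np.linalg.norm(ey).round(4)
E
python3 - <<'E'
from h import *
P={n:arm.get_image(n) for n in('top','wrist')}
print(arm.observe()['position'])
for n,p in P.items():
    for z in(.032,.036): print(n,z,*summ(cover(p,z)))
o=np.hstack([ortho(P['wrist'],.03)[:, 230:],np.zeros((480,10,3),np.uint8),ortho(P['top'],.03)[:,230:]])
cv2.imwrite('pics/o1.png',cv2.cvtColor(o[:,:800] if 0 else cv2.resize(o,(800,int(480*800/o.shape[1]))),cv2.COLOR_RGB2BGR));print(o.shape)
E
```

```text
[ 0.46768199 -0.0298982   0.3015714 ]
top 0.032 [0.4729 0.0427] 1.43 -28.6 0.1287 0.1447
top 0.036 [0.4722 0.0428] 1.43 -28.6 0.1283 0.1441
wrist 0.032 [0.485  0.0562] -1.97 -2.43 0.1482 0.1043
wrist 0.036 [0.4848 0.0562] -1.97 -2.43 0.1469 0.1033
(480, 830, 3)
```

View pics/o1.png

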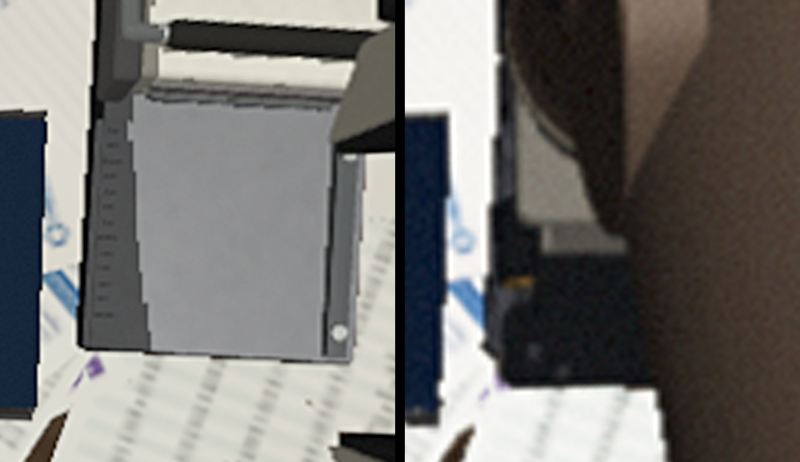

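Run:
```python
from h import *
print(np.degrees(yaw())); plan([0.465,0.057,0.046],np.radians(87.8),16)
```

```text
90.20682855528085
16 rows dxyz cm [ 0.543 -0.025  1.597] az 0.0026
```

Request:
carry_out(
  claw=[6, 6, 6, 6, 6, 6, 6, 6, 6],
  delta_pos=[
    [0.54, -0.02, 1.6],
    [0.54, -0.02, 1.6],
    [0.54, -0.02, 1.6],
    [0.54, -0.02, 1.6],
    [0.54, -0.02, 1.6],
    [0.54, -0.02, 1.6],
    [0.54, -0.02, 1.6],
    [0.54, -0.02, 1.6],
    [0, 0, 0],
  ],
  angular=[
    [0, 0, 0.005],
    [0, 0, 0.005],
    [0, 0, 0.005],
    [0, 0, 0.005],
    [0, 0, 0.005],
    [0, 0, 0.005],
    [0, 0, 0.005],
    [0, 0, 0.005],
    [0, 0, 0],
  ],
)

```text
clock: 4.45
position: [0.4653, 0.0143, 0.1721]
ee_rot: [-2.257, -2.181, 0.004]
force: [0.5, -0.5, 0.4]
width: 0.653
gripper_force: 0.0
```

Run:
```python
from h import *
print(arm.observe()['position'],np.degrees(yaw()))
p=arm.get_image('wrist');save(p,'w2');t=arm.get_image('top')
for l in('top_cover','seat','guide','throat','punch'):
    for q in arm.place_of(l,p)[:1]: print(l,np.round(np.array(q['centre'])*[512,384],1),round(q['conf'],2),np.round(at_z(p,q['centre'],0.03),4))
try:
    for z in(.032,.036): print('cover',*summ(cover(p,z)))
except Exception as e: print(e)
o=ortho(p,.03,.40,.60,-.16,.12,2500)
cv2.imwrite('pics/o2.png',cv2.cvtColor(o,cv2.COLOR_RGB2BGR));print(o.shape)
```

```text
[0.46529234 0.01426938 0.17205381] 88.03059924904841
top_cover [270.9 133.5] 0.93 [0.4831 0.0575 0.03  ]
seat [307.9 265.5] 0.7 [ 0.5226 -0.0933  0.03  ]
guide [285.3 306.2] 0.61 [ 0.4963 -0.147   0.03  ]
punch [301.8 254.4] 0.91 [ 0.5155 -0.079   0.03  ]
cover [0.4851 0.0496] 1.19 -0.84 0.1491 0.1177
cover [0.4849 0.0501] 1.19 -0.84 0.1472 0.1163
(499, 700, 3)
```

View pics/o2.png

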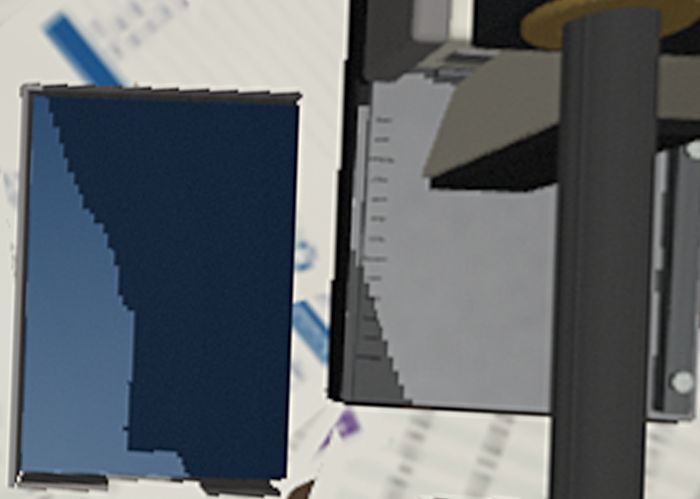

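Cover centre is about (0.485, 0.056) with yaw −1.9°. Its −y edge runs from (299,102) to (286,478) in the ortho view. The guide face is at about column 658, which puts the seat at about (0.523, −0.093) with punch yaw about −2.5°. I'll descend onto the cover.

Request:
carry_out(
  claw=[6, 6, 6, 6, 6, 6, 6, 6, 6, 6, 6, 6, 6, 6],
  delta_pos=[
    [0.42, 0, 1.5],
    [0.42, 0, 1.5],
    [0.42, 0, 1.5],
    [0.42, 0, 1.5],
    [0.42, 0, 1.5],
    [0.42, 0, 1.5],
    [0.42, 0, 1.2],
    [0.42, 0, 1.0],
    [0.42, 0, 0.7],
    [0.42, 0, 0.4],
    [0, 0, 0],
    [0, 0, 0.1],
    [0, 0, 0.1],
    [0, 0, 0.1],
  ],
  angular=[
    [0, 0, 0],
    [0, 0, 0],
    [0, 0, 0],
    [0, 0, 0],
    [0, 0, 0],
    [0, 0, 0],
    [0, 0, 0],
    [0, 0, 0],
    [0, 0, 0],
    [0, 0, 0],
    [0, 0, 0],
    [0, 0, 0],
    [0, 0, 0],
    [0, 0, 0],
  ],
)

```text
clock: 6.2
position: [0.4682, 0.0562, 0.048]
ee_rot: [2.259, 2.182, 0.0]
force: [0.4, -0.1, -0.2]
width: 0.653
gripper_force: 0.0
```

Request:
carry_out(
  claw=[6, 6, 6, 6, 6, 6, 6, 6, 6],
  delta_pos=[
    [0, -0.1, 0.2],
    [0, -0.1, 0.2],
    [0, -0.1, 0.2],
    [0, 0, 0.2],
    [0, 0, 0.1],
    [0, 0, 0.1],
    [0, 0, 0],
    [0, 0, 0],
    [0, 0, 0],
  ],
  angular=[
    [0, 0, 0],
    [0, 0, 0],
    [0, 0, 0],
    [0, 0, 0],
    [0, 0, 0],
    [0, 0, 0],
    [0, 0, 0],
    [0, 0, 0],
    [0, 0, 0],
  ],
)

```text
clock: 7.1
position: [0.4651, 0.0566, 0.0379]
ee_rot: [2.259, 2.183, 0.0]
force: [0.2, 0.1, 0.3]
width: 0.654
gripper_force: 0.0
```

Request:
carry_out(
  claw=[6, 6, 6, 6, 6],
  delta_pos=[
    [0, 0, 0.1],
    [0, 0, 0.1],
    [0, 0, 0],
    [0, 0, 0],
    [0, 0, 0],
  ],
  angular=[
    [0, 0, 0],
    [0, 0, 0],
    [0, 0, 0],
    [0, 0, 0],
    [0, 0, 0],
  ],
)

```text
clock: 7.6
position: [0.465, 0.0565, 0.0358]
ee_rot: [2.259, 2.183, -0.0]
force: [0.2, 1.2, 0.2]
width: 0.655
gripper_force: 0.0
```

Request:
carry_out(
  claw=[6, 6, 6, 6],
  delta_pos=[
    [0, 0, 0.1],
    [0, 0, 0],
    [0, 0, 0],
    [0, 0, 0],
  ],
  angular=[
    [0, 0, 0],
    [0, 0, 0],
    [0, 0, 0],
    [0, 0, 0],
  ],
)

```text
clock: 8.0
position: [0.465, 0.0566, 0.0348]
ee_rot: [2.259, 2.183, -0.0]
force: [-0.1, 0.7, 0.4]
width: 0.653
gripper_force: 0.0
```

Request:
carry_out(
  claw=[6, 6, 6, 6],
  delta_pos=[
    [0, 0, 0.1],
    [0, 0, 0],
    [0, 0, 0],
    [0, 0, 0],
  ],
  angular=[
    [0, 0, 0],
    [0, 0, 0],
    [0, 0, 0],
    [0, 0, 0],
  ],
)

```text
clock: 8.4
position: [0.465, 0.0566, 0.0338]
ee_rot: [2.259, 2.183, 0.0]
force: [0.3, -0.3, -1.2]
width: 0.652
gripper_force: 0.0
```

Request:
carry_out(
  claw=[6, 6, 6, 6],
  delta_pos=[
    [0, 0, 0.1],
    [0, 0, 0],
    [0, 0, 0],
    [0, 0, 0],
  ],
  angular=[
    [0, 0, 0],
    [0, 0, 0],
    [0, 0, 0],
    [0, 0, 0],
  ],
)

```text
clock: 8.8
position: [0.465, 0.0566, 0.0328]
ee_rot: [2.259, 2.183, -0.0]
force: [-0.9, 0.2, -0.1]
width: 0.654
gripper_force: 0.0
```

Request:
carry_out(
  claw=[6, 6, 6, 6, 6],
  delta_pos=[
    [0, 0, 0.1],
    [0, 0, 0],
    [0, 0, 0.1],
    [0, 0, 0],
    [0, 0, 0],
  ],
  angular=[
    [0, 0, 0],
    [0, 0, 0],
    [0, 0, 0],
    [0, 0, 0],
    [0, 0, 0],
  ],
)

```text
clock: 9.3
position: [0.465, 0.0565, 0.0308]
ee_rot: [-2.259, -2.183, 0.0]
force: [-0.4, 0.4, -0.7]
width: 0.656
gripper_force: 0.0
```

Request:
carry_out(
  claw=[6, 6, 6, 6, 6],
  delta_pos=[
    [0, 0, 0.1],
    [0, 0, 0],
    [0, 0, 0.1],
    [0, 0, 0],
    [0, 0, 0],
  ],
  angular=[
    [0, 0, 0],
    [0, 0, 0],
    [0, 0, 0],
    [0, 0, 0],
    [0, 0, 0],
  ],
)

```text
clock: 9.8
position: [0.465, 0.0565, 0.0288]
ee_rot: [-2.259, -2.183, 0.0]
force: [-0.0, -0.2, -1.4]
width: 0.656
gripper_force: 0.0
```

Run:
```python
from h import *
p=arm.get_image('scene');a=p['frame'][120:260,150:400];cv2.imwrite('pics/s2.png',cv2.cvtColor(cv2.resize(a,None,fx=3.2,fy=3.2,interpolation=2),cv2.COLOR_RGB2BGR))
print(arm.observe()['force'])
```

```text
[ 0.43696169  0.11098153 -0.4195731 ]
```

View pics/s2.png

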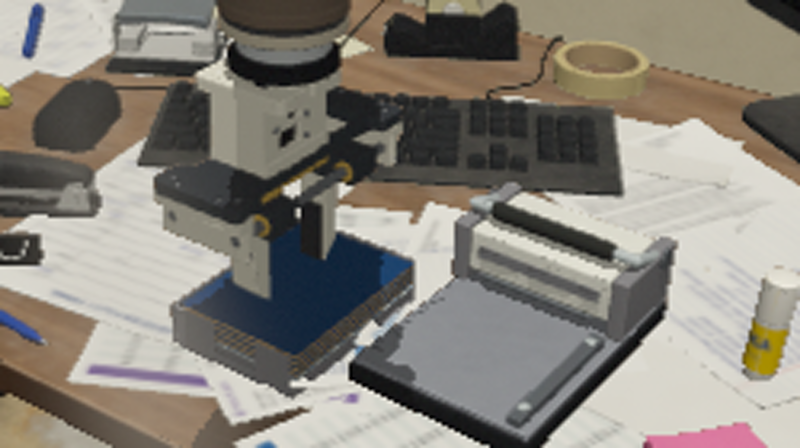

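The fingers hover just over the blue cover at about (255,295) and (315,255), with no contact felt yet. I'll keep feeling down.

Request:
carry_out(
  claw=[6, 6, 6],
  delta_pos=[
    [0, 0, 0.1],
    [0, 0, 0],
    [0, 0, 0],
  ],
  angular=[
    [0, 0, 0],
    [0, 0, 0],
    [0, 0, 0],
  ],
)

```text
clock: 10.15
position: [0.465, 0.0565, 0.0278]
ee_rot: [2.259, 2.183, -0.0]
force: [0.1, -0.0, -0.1]
width: 0.651
gripper_force: 0.0
```

Request:
carry_out(
  claw=[6, 6, 6],
  delta_pos=[
    [0, 0, 0.1],
    [0, 0, 0],
    [0, 0, 0],
  ],
  angular=[
    [0, 0, 0],
    [0, 0, 0],
    [0, 0, 0],
  ],
)

```text
clock: 10.45
position: [0.465, 0.0565, 0.0268]
ee_rot: [-2.259, -2.183, 0.0]
force: [-0.1, -0.1, -0.5]
width: 0.648
gripper_force: 0.0
```

Request:
carry_out(
  claw=[6, 6, 6],
  delta_pos=[
    [0, 0, 0.1],
    [0, 0, 0],
    [0, 0, 0],
  ],
  angular=[
    [0, 0, 0],
    [0, 0, 0],
    [0, 0, 0],
  ],
)

```text
clock: 10.75
position: [0.4649, 0.0565, 0.0258]
ee_rot: [-2.259, -2.183, 0.0]
force: [-0.6, 0.2, -0.2]
width: 0.654
gripper_force: 0.0
```

Run:
```python
from h import *
p=arm.get_image('scene')
s=arm.observe();print(s['position'],s['force'])
for z in(.026,.03,.034,.038,.042):
    print(z,[np.round((proj(p,[.465+d,.0565,z])-[150,120])*3.2) for d in(-.06,-.03,.03)])
a=p['frame'][175:235,190:290];cv2.imwrite('pics/s3.png',cv2.cvtColor(cv2.resize(a,None,fx=8,fy=8,interpolation=2),cv2.COLOR_RGB2BGR))
for z in(.03,.035):
  print([np.round((proj(p,[.465+d,.0565,z])-[190,175])*8) for d in(-.06,-.03,.03)])
```

```text
[0.46498867 0.05655117 0.02580352] [ 0.33270522  0.29023107 -0.22541478]
0.026 [array([233., 342.]), array([259., 322.]), array([307., 285.])]
0.03 [array([233., 338.]), array([259., 318.]), array([307., 280.])]
0.034 [array([233., 333.]), array([259., 313.]), array([307., 276.])]
0.038 [array([233., 328.]), array([259., 309.]), array([307., 271.])]
0.042 [array([233., 324.]), array([259., 304.]), array([307., 267.])]
[array([263., 404.]), array([327., 354.]), array([447., 261.])]
[array([263., 390.]), array([327., 340.]), array([447., 247.])]
```

View pics/s3.png

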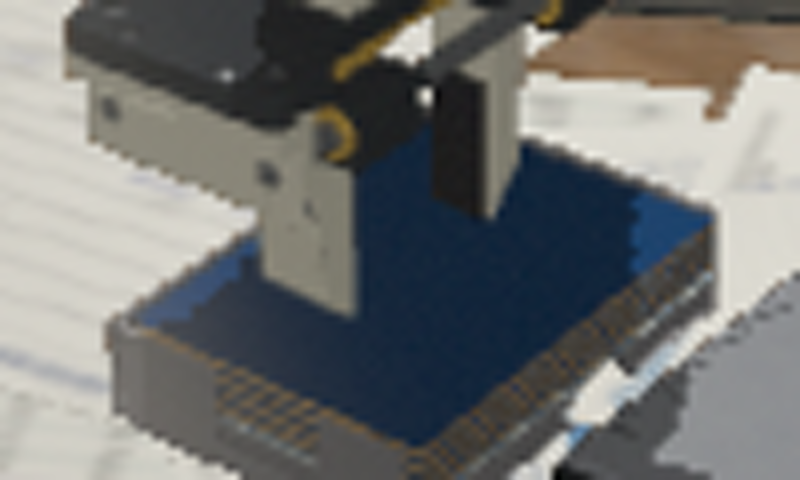

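The fingertips sit about 20–25 mm above the TCP height: the near tip is at (308,298) in the crop, where about 380 was expected. So the tips rise as the fingers open. I'll raise, turn the finger line along punch y to keep the body clear of the head, and close to 2 cm.

Request:
carry_out(
  claw=[6, 6, 6, 6, 6, 2, 2, 2, 2, 2, 2, 2, 2, 2, 2, 2, 2, 2, 2],
  delta_pos=[
    [0, 0.2, -0.8],
    [0, 0.2, -0.8],
    [0, 0.2, -0.8],
    [0, 0.2, -0.8],
    [0, 0.2, -0.8],
    [0, 0, 0],
    [0, 0, 0],
    [0, 0, 0],
    [0, 0, 0],
    [0, 0, 0],
    [0, 0, 0],
    [0, 0, 0],
    [0, 0, 0],
    [0, 0, 0],
    [0, 0, 0],
    [0, 0, 0],
    [0, 0, 0],
    [0, 0, 0],
    [0, 0, 0],
  ],
  angular=[
    [0, 0, 0],
    [0, 0, 0],
    [0, 0, 0],
    [0, 0, 0],
    [0, 0, 0],
    [0, 0, -0.1303],
    [0, 0, -0.1303],
    [0, 0, -0.1303],
    [0, 0, -0.1303],
    [0, 0, -0.1303],
    [0, 0, -0.1303],
    [0, 0, -0.1303],
    [0, 0, -0.1303],
    [0, 0, -0.1303],
    [0, 0, -0.1303],
    [0, 0, -0.1303],
    [0, 0, -0.1303],
    [0, 0, 0],
    [0, 0, 0],
  ],
)

```text
clock: 12.7
position: [0.4751, 0.0561, 0.066]
ee_rot: [-0.071, -3.141, -0.0]
force: [0.3, -0.8, 0.8]
width: 0.218
gripper_force: 0.0
```

Run:
```python
from h import *
s=arm.observe();print(s['position'],s['width'],np.degrees(yaw()),np.round(s['joints'],2),s['force'])
p=arm.get_image('scene')
a=p['frame'][155:235,190:290];cv2.imwrite('pics/s4.png',cv2.cvtColor(cv2.resize(a,None,fx=6,fy=6,interpolation=2),cv2.COLOR_RGB2BGR))
for z in(.035,.066,.08):
  print([np.round((proj(p,[.475,.0565+d,z])-[190,155])*6) for d in(-.02,0,.02)])
```

```text
[0.47510942 0.05608468 0.06601383] 0.21774152633232435 177.39431553660984 [ 0.45  0.54 -0.91  2.03  0.57  0.85  0.74] [ 0.33163697 -0.7787793   0.76098128]
[array([348., 344.]), array([306., 328.]), array([265., 312.])]
[array([348., 277.]), array([306., 261.]), array([264., 245.])]
[array([349., 246.]), array([306., 230.]), array([264., 215.])]
```

View pics/s4.png

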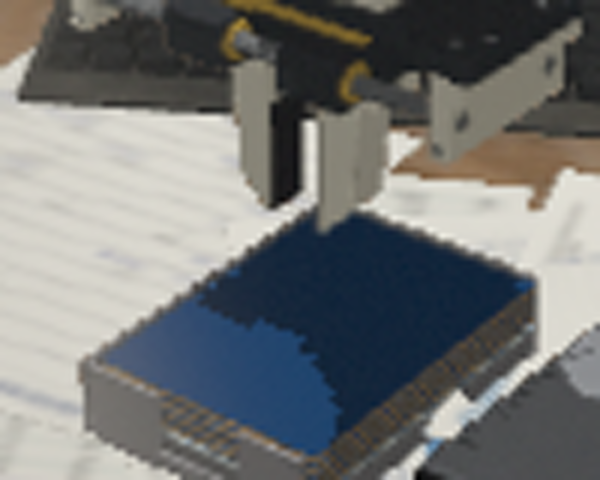

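Tips show at (272,207) and (322,232), still about 18 mm above the TCP, so I expect contact near TCP z of 0.018.

Request:
carry_out(
  claw=[2, 2, 2, 2, 2, 2, 2, 2],
  delta_pos=[
    [0, 0, 1.2],
    [0, 0, 1.2],
    [0, 0, 1.0],
    [0, 0, 0.6],
    [0, 0, 0.2],
    [0, 0, 0.1],
    [0, 0, 0],
    [0, 0, 0],
  ],
  angular=[
    [0, 0, 0],
    [0, 0, 0],
    [0, 0, 0],
    [0, 0, 0],
    [0, 0, 0],
    [0, 0, 0],
    [0, 0, 0],
    [0, 0, 0],
  ],
)

```text
clock: 13.55
position: [0.4753, 0.0563, 0.0231]
ee_rot: [0.065, 3.14, 0.0]
force: [-0.8, -0.3, -0.2]
width: 0.217
gripper_force: 0.0
```

Request:
carry_out(
  claw=[2, 2, 2, 2],
  delta_pos=[
    [0, 0, 0.1],
    [0, 0, 0.1],
    [0, 0, 0],
    [0, 0, 0],
  ],
  angular=[
    [0, 0, 0],
    [0, 0, 0],
    [0, 0, 0],
    [0, 0, 0],
  ],
)

```text
clock: 13.95
position: [0.475, 0.0562, 0.0209]
ee_rot: [0.065, 3.141, -0.0]
force: [-0.0, 0.1, 0.8]
width: 0.217
gripper_force: 0.0
```

Request:
carry_out(
  claw=[2, 2, 2, 2],
  delta_pos=[
    [0, 0, 0.1],
    [0, 0, 0.1],
    [0, 0, 0],
    [0, 0, 0],
  ],
  angular=[
    [0, 0, 0],
    [0, 0, 0],
    [0, 0, 0],
    [0, 0, 0],
  ],
)

```text
clock: 14.35
position: [0.4749, 0.0562, 0.0188]
ee_rot: [-0.065, -3.141, 0.0]
force: [0.7, 0.1, 0.3]
width: 0.219
gripper_force: 0.0
```

Request:
carry_out(
  claw=[2, 2, 2, 2],
  delta_pos=[
    [0, 0, 0.1],
    [0, 0, 0],
    [0, 0, 0],
    [0, 0, 0],
  ],
  angular=[
    [0, 0, 0],
    [0, 0, 0],
    [0, 0, 0],
    [0, 0, 0],
  ],
)

```text
clock: 14.75
position: [0.475, 0.0562, 0.0178]
ee_rot: [0.065, 3.141, -0.0]
force: [-0.6, -0.0, 0.1]
width: 0.219
gripper_force: 0.0
```

Request:
carry_out(
  claw=[2, 2, 2, 2],
  delta_pos=[
    [0, 0, 0.1],
    [0, 0, 0],
    [0, 0, 0],
    [0, 0, 0],
  ],
  angular=[
    [0, 0, 0],
    [0, 0, 0],
    [0, 0, 0],
    [0, 0, 0],
  ],
)

```text
clock: 15.15
position: [0.475, 0.0562, 0.0168]
ee_rot: [-0.065, -3.141, 0.0]
force: [0.0, -0.3, -0.1]
width: 0.217
gripper_force: 0.0
```

Request:
carry_out(
  claw=[2, 2],
  delta_pos=[
    [0, 0, 0.1],
    [0, 0, 0],
  ],
  angular=[
    [0, 0, 0],
    [0, 0, 0],
  ],
)

```text
clock: 15.35
position: [0.4749, 0.0561, 0.0157]
ee_rot: [-0.065, -3.141, 0.0]
force: [-0.7, 0.0, -0.1]
width: 0.218
gripper_force: 0.0
```

Request:
carry_out(
  claw=[2, 2],
  delta_pos=[
    [0, 0, 0.1],
    [0, 0, 0],
  ],
  angular=[
    [0, 0, 0],
    [0, 0, 0],
  ],
)

```text
clock: 15.55
position: [0.4749, 0.0562, 0.0147]
ee_rot: [-0.065, -3.141, 0.0]
force: [0.3, -0.2, 0.8]
width: 0.213
gripper_force: 0.0
```

Request:
carry_out(
  claw=[2, 2],
  delta_pos=[
    [0, 0, 0.1],
    [0, 0, 0],
  ],
  angular=[
    [0, 0, 0],
    [0, 0, 0],
  ],
)

```text
clock: 15.75
position: [0.475, 0.0562, 0.0137]
ee_rot: [-0.065, -3.141, 0.0]
force: [-0.5, -0.7, 0.6]
width: 0.214
gripper_force: 0.0
```

Request:
carry_out(
  claw=[2, 2],
  delta_pos=[
    [0, 0, 0.1],
    [0, 0, 0],
  ],
  angular=[
    [0, 0, 0],
    [0, 0, 0],
  ],
)

```text
clock: 15.95
position: [0.4749, 0.0562, 0.0127]
ee_rot: [-0.065, -3.141, 0.0]
force: [1.1, -0.1, 0.1]
width: 0.217
gripper_force: 0.0
```

Request:
carry_out(
  claw=[2, 2],
  delta_pos=[
    [0, 0, 0.1],
    [0, 0, 0],
  ],
  angular=[
    [0, 0, 0],
    [0, 0, 0],
  ],
)

```text
clock: 16.15
position: [0.4749, 0.0562, 0.0117]
ee_rot: [-0.065, -3.141, 0.0]
force: [-0.7, -0.5, 0.5]
width: 0.216
gripper_force: 0.0
```

Run:
```python
from h import *
p=arm.get_image('scene');w=arm.get_image('wrist');s=arm.observe();print(s['position'],s['force'],s['ft_torque'],s['joint_efforts'])
a=cv2.resize(p['frame'][170:230,200:280],(480,360),interpolation=2)
b=w['frame'][::1,:];b=cv2.resize(b,(320,240))
c=np.zeros((360,800,3),np.uint8);c[:,:480]=a;c[:240,480:]=b
cv2.imwrite('pics/s5.png',cv2.cvtColor(c,cv2.COLOR_RGB2BGR))
for z in(.0117,.03,.035,.04):print(z,[np.round((proj(p,[.475+e,.0562+d,z])-[200,170])*6) for e,d in((-.0095,-.01),(-.0095,.01),(.0,0))])
print(np.round(w['T'],3).tolist())
for z in(.03,.035):print([np.round(proj(p,[.485+a_,.056+b_,z])-[200,170])*6 for a_,b_ in((-.074,-.0525),(.074,-.0525))])
```

```text
[0.47494652 0.0562331  0.01176851] [ 0.23894021  0.02603902 -0.3262172 ] [ 0.10015641 -0.17112143  0.02627761] [-5.56827334e-03 -5.63346720e+01 -1.23077971e+01 -1.83340770e+01
 -1.08497546e-02  7.66943302e-02 -5.90894357e-03]
0.0117 [array([253., 306.]), array([212., 289.]), array([247., 287.])]
0.03 [array([253., 268.]), array([212., 251.]), array([247., 248.])]
0.035 [array([253., 257.]), array([212., 241.]), array([247., 238.])]
0.04 [array([253., 247.]), array([212., 230.]), array([247., 227.])]
[[0.042, 0.957, 0.288, 0.397], [0.999, -0.04, -0.013, 0.059], [-0.001, 0.289, -0.957, 0.195], [0.0, 0.0, 0.0, 1.0]]
[array([264., 372.]), array([468., 198.])]
[array([264., 366.]), array([474., 186.])]
```

View pics/s5.png

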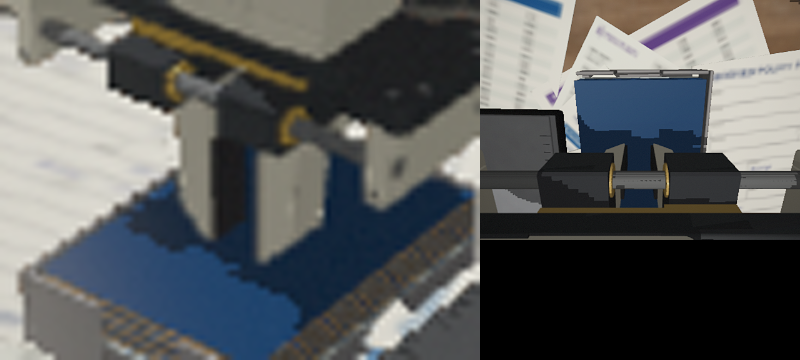

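The tips, at (212,240) and (262,263), now coincide with the projected z of about 0.034, so contact is imminent.

Request:
carry_out(
  claw=[2, 2],
  delta_pos=[
    [0, 0, 0.1],
    [0, 0, 0],
  ],
  angular=[
    [0, 0, 0],
    [0, 0, 0],
  ],
)

```text
clock: 16.45
position: [0.4749, 0.0562, 0.0107]
ee_rot: [-0.065, -3.141, 0.0]
force: [-0.2, 1.6, 0.0]
width: 0.219
gripper_force: 0.0
```

Request:
carry_out(
  claw=[2, 2],
  delta_pos=[
    [0, 0, 0.1],
    [0, 0, 0],
  ],
  angular=[
    [0, 0, 0],
    [0, 0, 0],
  ],
)

```text
clock: 16.65
position: [0.4751, 0.0562, 0.0099]
ee_rot: [0.065, 3.141, -0.0]
force: [-1.0, -0.1, 3.4]
width: 0.219
gripper_force: 2.1
```

Contact at TCP z of about 0.010. I'll press a little more, then slide.

Request:
carry_out(
  claw=[2, 2, 2],
  delta_pos=[
    [0, 0, 0.1],
    [0, 0, 0],
    [0, 0, 0],
  ],
  angular=[
    [0, 0, 0],
    [0, 0, 0],
    [0, 0, 0],
  ],
)

```text
clock: 16.95
position: [0.4751, 0.0563, 0.0091]
ee_rot: [0.065, 3.141, -0.0]
force: [-0.9, -0.5, 7.7]
width: 0.218
gripper_force: 3.6
```

Request:
carry_out(
  claw=[2, 2, 2, 2, 2, 2],
  delta_pos=[
    [0, -0.2, 0],
    [0, -0.4, 0],
    [0, -0.4, 0],
    [0, -0.4, 0],
    [0, -0.4, 0],
    [0, -0.2, 0],
  ],
  angular=[
    [0, 0, 0],
    [0, 0, 0],
    [0, 0, 0],
    [0, 0, 0],
    [0, 0, 0],
    [0, 0, 0],
  ],
)

```text
clock: 17.55
position: [0.475, 0.0367, 0.0093]
ee_rot: [0.065, 3.139, 0.001]
force: [0.2, 1.4, 6.1]
width: 0.218
gripper_force: 3.2
```

```bash
cat >> h.py <<'E'
def look():
    s=arm.observe();print(np.round(s['position'],4),np.degrees(yaw()).round(2),np.round(s['force'],1),round(float(s['clock']),2))
    P={n:arm.get_image(n) for n in('scene','top','wrist')}
    for l in('top_cover','seat'):
        o=[]
        for n,p in P.items():
            r=arm.place_of(l,p)
            if r:o.append((p,r[0]['centre']));print(l,n,round(r[0]['conf'],2),np.round(at_z(p,r[0]['centre'],.03),4))
    return P
E
python3 -c "from h import *;look()"
```

```text
[0.475  0.0367 0.0093] 177.64 [0.2 1.4 6.1] 17.55
top_cover scene 0.88 [0.4837 0.0294 0.03  ]
top_cover top 0.96 [0.4864 0.0354 0.03  ]
top_cover wrist 0.88 [0.4858 0.0355 0.03  ]
seat scene 0.81 [ 0.5188 -0.0999  0.03  ]
seat wrist 0.89 [ 0.5198 -0.0918  0.03  ]
```

The cover follows. Continuing.

Request:
carry_out(
  claw=[2, 2, 2, 2, 2, 2],
  delta_pos=[
    [0, -0.3, 0],
    [0, -0.5, 0],
    [0, -0.5, 0],
    [0, -0.5, 0],
    [0, -0.3, 0],
    [0, 0, 0],
  ],
  angular=[
    [0, 0, 0],
    [0, 0, 0],
    [0, 0, 0],
    [0, 0, 0],
    [0, 0, 0],
    [0, 0, 0],
  ],
)

```text
clock: 18.6
position: [0.4742, 0.0152, 0.0093]
ee_rot: [0.065, 3.139, 0.0]
force: [0.1, 0.3, 6.3]
width: 0.219
gripper_force: 3.2
```

Request:
carry_out(
  claw=[2, 2, 2, 2, 2, 2],
  delta_pos=[
    [0, -0.3, 0],
    [0, -0.5, 0],
    [0, -0.5, 0],
    [0, -0.5, 0],
    [0, -0.2, 0],
    [0, 0, 0],
  ],
  angular=[
    [0, 0, 0],
    [0, 0, 0],
    [0, 0, 0],
    [0, 0, 0],
    [0, 0, 0],
    [0, 0, 0],
  ],
)

```text
clock: 19.2
position: [0.4733, -0.0047, 0.0093]
ee_rot: [0.065, 3.139, 0.001]
force: [0.8, 0.3, 6.4]
width: 0.219
gripper_force: 3.1
```

```bash
python3 -c "from h import *;look()"
```

```text
[ 0.4733 -0.0047  0.0093] 177.61 [0.8 0.3 6.4] 19.2
top_cover scene 0.61 [ 0.4773 -0.0118  0.03  ]
top_cover top 0.97 [0.4786 0.0083 0.03  ]
seat scene 0.68 [ 0.5217 -0.0939  0.03  ]
```

```bash
cat >> h.py <<'E'
def edges(names=('scene','top'),z=.034,xs=(.43,.44,.45,.505,.515,.525)):
    # -y-most blue along lines of constant x, and +/-x extents along y lines
    for n in names:
        p=arm.get_image(n);f=p['frame'].astype(int);b=(f[...,2]-f[...,0]>18)&(f[...,2]-f[...,1]>6)
        ys=np.arange(.12,-.17,-.0005);r=[]
        for x in xs:
            v=[]
            for y in ys:
                c,w=proj(p,[x,y,z]);i,j=int(w),int(c);v.append(0<=i<384 and 0<=j<512 and b[i,j])
            v=np.array(v); d=np.diff(np.r_[0,v.astype(int),0]);a=np.where(d==1)[0];e=np.where(d==-1)[0]
            r.append((x,[(round(float(ys[i]),4),round(float(ys[min(k,len(ys))-1]),4)) for i,k in zip(a,e) if k-i>8]))
        print(n,*r,sep='\n  ')
E
python3 -c "from h import *;edges()"
```

```text
scene
  (0.43, [(0.1045, -0.0575)])
  (0.44, [(0.1035, -0.057)])
  (0.45, [(0.1025, -0.058)])
  (0.505, [(0.102, 0.0515), (0.0165, 0.0115), (-0.0225, -0.0595)])
  (0.515, [(0.1005, 0.0585), (0.023, 0.0175), (-0.0165, -0.059)])
  (0.525, [(0.101, 0.065), (0.0295, 0.0215), (-0.013, -0.0345), (-0.0485, -0.0585)])
top
  (0.43, [(0.11, -0.0555)])
  (0.44, [(0.1105, -0.058)])
  (0.45, [(0.108, 0.0825), (0.074, 0.036), (0.0015, -0.0135)])
  (0.505, [(0.1075, 0.092), (0.0575, 0.032)])
  (0.515, [(0.1075, 0.09)])
  (0.525, [(0.108, 0.09), (0.058, 0.04)])
```

Request:
carry_out(
  claw=[2, 2, 2, 2, 2, 2],
  delta_pos=[
    [0, -0.3, 0],
    [0, -0.5, 0],
    [0, -0.5, 0],
    [0, -0.5, 0],
    [0, -0.2, 0],
    [0, 0, 0],
  ],
  angular=[
    [0, 0, 0],
    [0, 0, 0],
    [0, 0, 0],
    [0, 0, 0],
    [0, 0, 0],
    [0, 0, 0],
  ],
)

```text
clock: 20.35
position: [0.4725, -0.0248, 0.0093]
ee_rot: [0.065, 3.139, 0.0]
force: [0.8, -0.7, 5.4]
width: 0.217
gripper_force: 3.1
```

Request:
carry_out(
  claw=[2, 2, 2, 2, 2, 2],
  delta_pos=[
    [0, -0.3, 0],
    [0, -0.3, 0],
    [0, -0.3, 0],
    [0, -0.3, 0],
    [0, -0.2, 0],
    [0, 0, 0],
  ],
  angular=[
    [0, 0, 0],
    [0, 0, 0],
    [0, 0, 0],
    [0, 0, 0],
    [0, 0, 0],
    [0, 0, 0],
  ],
)

```text
clock: 20.95
position: [0.4719, -0.0386, 0.0092]
ee_rot: [0.065, 3.139, 0.0]
force: [0.5, -0.5, 6.0]
width: 0.218
gripper_force: 2.9
```

Request:
carry_out(
  claw=[2, 2, 2, 2],
  delta_pos=[
    [0, -0.3, 0],
    [0, -0.3, 0],
    [0, -0.2, 0],
    [0, 0, 0],
  ],
  angular=[
    [0, 0, 0],
    [0, 0, 0],
    [0, 0, 0],
    [0, 0, 0],
  ],
)

```text
clock: 21.35
position: [0.4715, -0.0466, 0.0092]
ee_rot: [0.065, 3.14, 0.0]
force: [0.6, -0.0, 5.2]
width: 0.221
gripper_force: 2.8
```

Request:
carry_out(
  claw=[2, 2, 2],
  delta_pos=[
    [0, -0.2, 0],
    [0, -0.2, 0],
    [0, 0, 0],
  ],
  angular=[
    [0, 0, 0],
    [0, 0, 0],
    [0, 0, 0],
  ],
)

```text
clock: 21.65
position: [0.4704, -0.0511, 0.0087]
ee_rot: [-0.065, -3.141, 0.0]
force: [-0.7, -0.4, 0.6]
width: 0.218
gripper_force: 0.0
```

The tail dropped and contact is lost, as foretold. I'll feel for the cover again in small steps.

Request:
carry_out(
  claw=[2, 2],
  delta_pos=[
    [0, 0, 0.05],
    [0, 0, 0],
  ],
  angular=[
    [0, 0, 0],
    [0, 0, 0],
  ],
)

```text
clock: 21.85
position: [0.4704, -0.0507, 0.0081]
ee_rot: [-0.065, -3.141, -0.0]
force: [-0.8, 0.2, 0.0]
width: 0.221
gripper_force: 0.0
```

Request:
carry_out(
  claw=[2, 2],
  delta_pos=[
    [0, 0, 0.04],
    [0, 0, 0],
  ],
  angular=[
    [0, 0, 0],
    [0, 0, 0],
  ],
)

```text
clock: 22.05
position: [0.4706, -0.0507, 0.008]
ee_rot: [-0.065, -3.141, 0.0]
force: [-0.2, -0.7, 1.9]
width: 0.216
gripper_force: 1.1
```

Request:
carry_out(
  claw=[2, 2],
  delta_pos=[
    [0, 0, 0.02],
    [0, 0, 0],
  ],
  angular=[
    [0, 0, 0],
    [0, 0, 0],
  ],
)

```text
clock: 22.25
position: [0.4707, -0.0506, 0.0079]
ee_rot: [0.065, 3.141, -0.0]
force: [-0.6, 0.1, 5.0]
width: 0.22
gripper_force: 2.7
```

Request:
carry_out(
  claw=[2, 2],
  delta_pos=[
    [0, 0, 0.01],
    [0, 0, 0],
  ],
  angular=[
    [0, 0, 0],
    [0, 0, 0],
  ],
)

```text
clock: 22.45
position: [0.4707, -0.0506, 0.0079]
ee_rot: [0.065, 3.141, -0.0]
force: [-1.3, -1.0, 7.1]
width: 0.217
gripper_force: 3.4
```

Run:
```python
from h import *
edges(('scene',),z=.032)
w=arm.get_image('wrist')
for l in('seat','guide','throat','top_cover'):
    for q in arm.place_of(l,w)[:2]: print(l,round(q['conf'],2),np.round(at_z(w,q['centre'],0.03),4))
print(arm.observe()['force'])
```

```text
scene
  (0.43, [(0.108, -0.1)])
  (0.44, [(0.107, -0.101)])
  (0.45, [(0.1055, -0.103)])
  (0.505, [(0.1035, 0.0055), (-0.0305, -0.0385), (-0.068, -0.103)])
  (0.515, [(0.106, 0.012), (-0.0245, -0.0325), (-0.065, -0.093), (-0.094, -0.098), (-0.101, -0.1055)])
  (0.525, [(0.104, 0.0955), (0.0915, 0.0185), (-0.0595, -0.085), (-0.101, -0.1055)])
top_cover 0.74 [ 0.4816 -0.05    0.03  ]
top_cover 0.2 [0.4838 0.0536 0.03  ]
[-1.44309267  0.36965011  6.82668728]
```

Request:
carry_out(
  claw=[2, 2, 2, 2, 2],
  delta_pos=[
    [0, -0.2, 0],
    [0, -0.3, 0],
    [0, -0.3, 0],
    [0, -0.2, 0],
    [0, 0, 0],
  ],
  angular=[
    [0, 0, 0],
    [0, 0, 0],
    [0, 0, 0],
    [0, 0, 0],
    [0, 0, 0],
  ],
)

```text
clock: 23.25
position: [0.4708, -0.061, 0.0079]
ee_rot: [0.065, 3.14, -0.0]
force: [0.3, 0.9, 5.9]
width: 0.213
gripper_force: 3.1
```

Request:
carry_out(
  claw=[2, 2, 2, 2, 2, 2, 2],
  delta_pos=[
    [0, -0.3, 0],
    [0, -0.5, 0],
    [0, -0.5, 0],
    [0, -0.4, 0],
    [0, -0.4, 0],
    [0, -0.2, 0],
    [0, 0, 0],
  ],
  angular=[
    [0, 0, 0],
    [0, 0, 0],
    [0, 0, 0],
    [0, 0, 0],
    [0, 0, 0],
    [0, 0, 0],
    [0, 0, 0],
  ],
)

```text
clock: 23.95
position: [0.4698, -0.0841, 0.0079]
ee_rot: [0.065, 3.14, -0.0]
force: [0.5, -0.1, 6.9]
width: 0.219
gripper_force: 3.3
```

```bash
python3 -c "
from h import *
edges(('scene',),z=.032)
print(np.degrees(yaw()))"
```

```text
scene
  (0.43, [(0.108, 0.0005), (-0.0295, -0.133)])
  (0.44, [(0.107, 0.0015), (-0.023, -0.027), (-0.031, -0.135)])
  (0.45, [(0.1055, -0.0), (-0.03, -0.1345)])
  (0.505, [(0.1035, -0.0), (-0.0655, -0.0725), (-0.1035, -0.138)])
  (0.515, [(0.106, -0.002), (-0.0595, -0.067), (-0.0985, -0.1305)])
  (0.525, [(0.104, 0.062), (0.0515, -0.0015), (-0.095, -0.123)])
177.6115079185616
```

Request:
carry_out(
  claw=[2, 2, 2, 2],
  delta_pos=[
    [0, -0.2, 0],
    [0, -0.1, 0],
    [0, -0.1, 0],
    [0, 0, 0],
  ],
  angular=[
    [0, 0, 0],
    [0, 0, 0],
    [0, 0, 0],
    [0, 0, 0],
  ],
)

```text
clock: 24.4
position: [0.4696, -0.0877, 0.0079]
ee_rot: [0.065, 3.14, 0.0]
force: [-0.1, 0.8, 5.6]
width: 0.216
gripper_force: 3.2
```

Request:
carry_out(
  claw=[2, 2],
  delta_pos=[
    [0, -0.1, 0],
    [0, 0, 0],
  ],
  angular=[
    [0, 0, 0],
    [0, 0, 0],
  ],
)

```text
clock: 24.6
position: [0.4696, -0.0887, 0.0079]
ee_rot: [0.065, 3.14, 0.0]
force: [0.1, 0.9, 6.7]
width: 0.214
gripper_force: 3.2
```

Request:
carry_out(
  claw=[2, 2],
  delta_pos=[
    [0, -0.1, 0],
    [0, 0, 0],
  ],
  angular=[
    [0, 0, 0],
    [0, 0, 0],
  ],
)

```text
clock: 24.8
position: [0.4695, -0.0897, 0.0079]
ee_rot: [0.065, 3.14, 0.0]
force: [0.6, 0.5, 6.7]
width: 0.216
gripper_force: 3.2
```

Request:
carry_out(
  claw=[2, 2],
  delta_pos=[
    [0, -0.1, 0],
    [0, 0, 0],
  ],
  angular=[
    [0, 0, 0],
    [0, 0, 0],
  ],
)

```text
clock: 25.0
position: [0.4695, -0.0907, 0.0079]
ee_rot: [0.065, 3.14, 0.0]
force: [0.8, 0.4, 7.2]
width: 0.219
gripper_force: 3.3
```

Request:
carry_out(
  claw=[2, 2],
  delta_pos=[
    [0, -0.1, 0],
    [0, 0, 0],
  ],
  angular=[
    [0, 0, 0],
    [0, 0, 0],
  ],
)

```text
clock: 25.2
position: [0.4695, -0.0917, 0.0079]
ee_rot: [0.065, 3.14, 0.0]
force: [0.9, 0.4, 5.7]
width: 0.218
gripper_force: 3.3
```

Request:
carry_out(
  claw=[2, 2],
  delta_pos=[
    [0, -0.1, 0],
    [0, 0, 0],
  ],
  angular=[
    [0, 0, 0],
    [0, 0, 0],
  ],
)

```text
clock: 25.4
position: [0.4694, -0.0925, 0.0079]
ee_rot: [0.065, 3.14, 0.001]
force: [-0.0, 1.7, 6.5]
width: 0.219
gripper_force: 3.1
```

Request:
carry_out(
  claw=[2, 2],
  delta_pos=[
    [0, -0.1, 0],
    [0, 0, 0],
  ],
  angular=[
    [0, 0, 0],
    [0, 0, 0],
  ],
)

```text
clock: 25.6
position: [0.4694, -0.0933, 0.0079]
ee_rot: [0.064, 3.14, 0.001]
force: [0.1, 1.7, 5.6]
width: 0.217
gripper_force: 3.1
```

```bash
python3 -c "
from h import *
edges(('scene',),z=.032)
f=[]
for i in range(4): arm.get_image('wrist'); f.append(arm.observe()['force'])
print(np.mean(f,0),arm.observe()['position'])"
```

```text
scene
  (0.43, [(0.108, 0.0005), (-0.0375, -0.1425)])
  (0.44, [(0.107, 0.0015), (-0.023, -0.027), (-0.039, -0.142)])
  (0.45, [(0.1055, -0.0), (-0.038, -0.144)])
  (0.505, [(0.1035, -0.0), (-0.073, -0.083), (-0.111, -0.145)])
  (0.515, [(0.106, -0.002), (-0.0675, -0.0775), (-0.1085, -0.138)])
  (0.525, [(0.104, 0.0505), (0.041, -0.0015), (-0.1035, -0.133)])
[-0.20426729  2.34802715  6.47075787] [ 0.4694405  -0.09335845  0.00794388]
```

Squared against the guide (edge yaw about −1.9°, about 2.3 N of guide reaction). Now along the guide into the throat.

Request:
carry_out(
  claw=[2, 2, 2, 2, 2, 2],
  delta_pos=[
    [-0.2, 0.03, 0],
    [-0.3, 0, 0],
    [-0.3, 0, 0],
    [-0.3, 0, 0],
    [-0.2, 0, 0],
    [0, 0, 0],
  ],
  angular=[
    [0, 0, 0],
    [0, 0, 0],
    [0, 0, 0],
    [0, 0, 0],
    [0, 0, 0],
    [0, 0, 0],
  ],
)

```text
clock: 26.45
position: [0.4823, -0.094, 0.0079]
ee_rot: [0.065, 3.14, -0.0]
force: [-1.2, 1.2, 8.2]
width: 0.213
gripper_force: 3.8
```

```bash
cat >> h.py <<'E'
def tail(z=.032,names=('scene','wrist'),ys=(-.13,-.12,-.11,-.07,-.06,-.05)):
    for n in names:
        p=arm.get_image(n);f=p['frame'].astype(int);b=(f[...,2]-f[...,0]>18)&(f[...,2]-f[...,1]>6);r=[]
        xs=np.arange(.38,.56,.0005)
        for y in ys:
            v=[]
            for x in xs:
                c,w=proj(p,[x,y,z]);i,j=int(w),int(c);v.append(0<=i<384 and 0<=j<512 and b[i,j])
            v=np.convolve(v,np.ones(8),'valid');k=np.where(v==8)[0];r.append((y,round(float(xs[k[0]]),4) if len(k) else None))
        print(n,r)
E
python3 -c "
from h import *
tail()
print(arm.observe()['force'],np.degrees(yaw()))"
```

```text
scene [(-0.13, 0.416), (-0.12, 0.417), (-0.11, 0.418), (-0.07, 0.4185), (-0.06, 0.4195), (-0.05, 0.392)]
wrist [(-0.13, 0.417), (-0.12, 0.417), (-0.11, 0.418), (-0.07, 0.42), (-0.06, 0.42), (-0.05, 0.4205)]
[-0.27538011  0.69808949  6.73375873] 177.6309581595216
```

Request:
carry_out(
  claw=[2, 2, 2, 2, 2],
  delta_pos=[
    [-0.2, 0, 0],
    [-0.3, 0, 0],
    [-0.3, 0, 0],
    [-0.2, 0, 0],
    [0, 0, 0],
  ],
  angular=[
    [0, 0, 0],
    [0, 0, 0],
    [0, 0, 0],
    [0, 0, 0],
    [0, 0, 0],
  ],
)

```text
clock: 27.05
position: [0.4923, -0.0945, 0.0079]
ee_rot: [0.065, 3.14, -0.0]
force: [-0.1, 0.3, 7.9]
width: 0.22
gripper_force: 3.7
```

Request:
carry_out(
  claw=[2, 2, 2, 2],
  delta_pos=[
    [0, 0, 0.01],
    [-0.2, 0, 0],
    [-0.2, 0, 0],
    [0, 0, 0],
  ],
  angular=[
    [0, 0, 0],
    [0, 0, 0],
    [0, 0, 0],
    [0, 0, 0],
  ],
)

```text
clock: 27.45
position: [0.4963, -0.0946, 0.0079]
ee_rot: [0.065, 3.14, -0.0]
force: [-1.2, 0.3, 8.7]
width: 0.217
gripper_force: 4.5
```

```bash
python3 -c "
from h import *
tail()
print(arm.observe()['force'],np.degrees(yaw()))"
```

```text
scene [(-0.13, 0.432), (-0.12, 0.429), (-0.11, 0.43), (-0.07, 0.431), (-0.06, 0.4325), (-0.05, 0.392)]
wrist [(-0.13, 0.4305), (-0.12, 0.431), (-0.11, 0.4315), (-0.07, 0.4335), (-0.06, 0.4335), (-0.05, 0.434)]
[-1.3835591  -0.50942779  8.03918898] 177.62845843662913
```

Request:
carry_out(
  claw=[2, 2, 2, 2, 2, 2],
  delta_pos=[
    [-0.2, 0, 0],
    [-0.2, 0, 0],
    [-0.2, 0, 0],
    [-0.2, 0, 0],
    [-0.2, 0, 0],
    [0, 0, 0],
  ],
  angular=[
    [0, 0, 0],
    [0, 0, 0],
    [0, 0, 0],
    [0, 0, 0],
    [0, 0, 0],
    [0, 0, 0],
  ],
)

```text
clock: 28.15
position: [0.506, -0.0951, 0.0079]
ee_rot: [0.065, 3.141, -0.001]
force: [-1.8, 0.5, 10.0]
width: 0.22
gripper_force: 5.0
```

Request:
carry_out(
  claw=[2, 2, 2, 2],
  delta_pos=[
    [-0.1, 0, 0],
    [-0.1, 0, 0],
    [-0.1, 0, 0],
    [0, 0, 0],
  ],
  angular=[
    [0, 0, 0],
    [0, 0, 0],
    [0, 0, 0],
    [0, 0, 0],
  ],
)

```text
clock: 28.55
position: [0.5084, -0.0953, 0.0079]
ee_rot: [-0.065, -3.14, 0.001]
force: [-4.0, -0.1, 12.4]
width: 0.216
gripper_force: 6.0
```

```bash
python3 -c "
from h import *
tail();edges(('scene',),z=.032,xs=(.45,.46,.47))
print(arm.observe()['force'],np.degrees(yaw()))"
```

```text
scene [(-0.13, 0.441), (-0.12, 0.442), (-0.11, 0.442), (-0.07, 0.444), (-0.06, 0.4455), (-0.05, 0.392)]
wrist [(-0.13, 0.443), (-0.12, 0.4435), (-0.11, 0.444), (-0.07, 0.4455), (-0.06, 0.446), (-0.05, 0.4465)]
scene
  (0.45, [(0.1055, -0.0), (-0.038, -0.1415)])
  (0.46, [(0.105, 0.001), (-0.0395, -0.1435)])
  (0.47, [(0.106, -0.0005), (-0.0385, -0.1435)])
[-3.22391508  0.33254311 11.68930458] 177.63064383682274
```

Request:
carry_out(
  claw=[2, 2, 2],
  delta_pos=[
    [-0.1, 0, 0],
    [-0.1, 0, 0],
    [0, 0, 0],
  ],
  angular=[
    [0, 0, 0],
    [0, 0, 0],
    [0, 0, 0],
  ],
)

```text
clock: 29.0
position: [0.5108, -0.0954, 0.0079]
ee_rot: [0.065, 3.141, -0.001]
force: [-2.1, -0.3, 11.1]
width: 0.216
gripper_force: 5.2
```

```bash
python3 -c "
from h import *
tail(names=('wrist','wrist'))
s=arm.observe();print(s['force'],s['position'])"
```

```text
wrist [(-0.13, 0.4455), (-0.12, 0.446), (-0.11, 0.446), (-0.07, 0.448), (-0.06, 0.4485), (-0.05, 0.4485)]
wrist [(-0.13, 0.4455), (-0.12, 0.446), (-0.11, 0.446), (-0.07, 0.448), (-0.06, 0.4485), (-0.05, 0.4485)]
[-2.84436747  0.931673   10.25041662] [ 0.51078882 -0.09541638  0.00791663]
```

Request:
carry_out(
  claw=[2, 2, 2],
  delta_pos=[
    [-0.1, 0, 0],
    [-0.1, 0, 0],
    [0, 0, 0],
  ],
  angular=[
    [0, 0, 0],
    [0, 0, 0],
    [0, 0, 0],
  ],
)

```text
clock: 29.4
position: [0.5123, -0.0955, 0.0079]
ee_rot: [-0.065, -3.14, 0.001]
force: [-4.1, -0.2, 12.2]
width: 0.222
gripper_force: 6.1
```

```bash
python3 -c "
from h import *
tail(names=('wrist',))
s=arm.observe();print(s['force'],s['position'])"
```

```text
wrist [(-0.13, 0.447), (-0.12, 0.4475), (-0.11, 0.448), (-0.07, 0.4495), (-0.06, 0.45), (-0.05, 0.4505)]
[-3.91869255 -1.01343131 12.09060953] [ 0.51237553 -0.09548174  0.00793019]
```

Still moving (tail about 0.4487). Two more millimetres.

Request:
carry_out(
  claw=[2, 2, 2],
  delta_pos=[
    [-0.1, 0, 0],
    [-0.1, 0, 0],
    [0, 0, 0],
  ],
  angular=[
    [0, 0, 0],
    [0, 0, 0],
    [0, 0, 0],
  ],
)

```text
clock: 29.75
position: [0.5138, -0.0956, 0.0079]
ee_rot: [-0.065, -3.139, 0.002]
force: [-5.6, 0.4, 14.7]
width: 0.223
gripper_force: 7.2
```

```bash
python3 -c "
from h import *
tail(names=('wrist','scene'))
s=arm.observe();print(s['force'],s['position'])"
```

```text
wrist [(-0.13, 0.447), (-0.12, 0.4475), (-0.11, 0.448), (-0.07, 0.4495), (-0.06, 0.45), (-0.05, 0.4505)]
scene [(-0.13, 0.4455), (-0.12, 0.4465), (-0.11, 0.4465), (-0.07, 0.448), (-0.06, 0.45), (-0.05, 0.392)]
[-4.76849315 -0.42555918 13.97288753] [ 0.51383876 -0.0955737   0.00787922]
```

The tail has stopped at 0.4487 (centre about 0.5227) while the push rises to 5 N, so it is at the back stop. I'll ease off, nudge against the guide, and re-check.

Request:
carry_out(
  claw=[2, 2, 2, 2, 2],
  delta_pos=[
    [0.13, 0, 0],
    [0, -0.06, 0],
    [0, -0.06, 0],
    [0, -0.03, 0],
    [0, 0, 0],
  ],
  angular=[
    [0, 0, 0],
    [0, 0, 0],
    [0, 0, 0],
    [0, 0, 0],
    [0, 0, 0],
  ],
)

```text
clock: 30.35
position: [0.5138, -0.0959, 0.0079]
ee_rot: [0.064, 3.14, 0.002]
force: [-1.1, 2.8, 8.5]
width: 0.215
gripper_force: 3.9
```

```bash
python3 -c "
from h import *
tail(names=('wrist',));edges(('scene',),z=.032,xs=(.46,.47,.48))
f=[]
for i in range(3): arm.get_image('wrist'); f.append(arm.observe()['force'])
s=arm.observe();print(np.mean(f,0),s['position'])"
```

```text
wrist [(-0.13, 0.447), (-0.12, 0.4475), (-0.11, 0.448), (-0.07, 0.4495), (-0.06, 0.45), (-0.05, 0.4505)]
scene
  (0.46, [(0.105, 0.001), (-0.0395, -0.1435)])
  (0.47, [(0.106, -0.0005), (-0.0385, -0.1435)])
  (0.48, [(0.1045, 0.0005), (-0.0405, -0.145)])
[-1.19120116  2.28694845  7.77738403] [ 0.51384071 -0.09594504  0.00794567]
```

Guide contact is confirmed: 2.3 N reaction with almost no movement. One last push home, then relieve the load and lift off.

Request:
carry_out(
  claw=[2, 2, 2, 2, 2, 2, 2, 2, 2, 2, 2, 2],
  delta_pos=[
    [-0.1, 0, 0],
    [-0.03, 0, 0],
    [0, 0, 0],
    [0.1, 0.06, -0.03],
    [0, 0, -0.05],
    [0, 0, -0.1],
    [0, 0, -0.4],
    [0, 0, -1],
    [0, 0, -2],
    [0, 0, -2.5],
    [0, 0, -2.5],
    [0, 0, 0],
  ],
  angular=[
    [0, 0, 0],
    [0, 0, 0],
    [0, 0, 0],
    [0, 0, 0],
    [0, 0, 0],
    [0, 0, 0],
    [0, 0, 0],
    [0, 0, 0],
    [0, 0, 0],
    [0, 0, 0],
    [0, 0, 0],
    [0, 0, 0],
  ],
)

```text
clock: 31.8
position: [0.5159, -0.0958, 0.097]
ee_rot: [0.065, 3.136, -0.001]
force: [-0.7, 0.2, -0.3]
width: 0.215
gripper_force: 0.0
```

Run:
```python
from h import *
w=arm.get_image('wrist');s=arm.observe();print(s['force'],s['position'])
tail(names=('scene','wrist'));edges(('scene',),z=.032,xs=(.46,.47,.48,.50,.52))
sc=arm.get_image('scene')
for l in('seat','guide','top_cover','cover_3'):
    for q in arm.place_of(l,w)[:2]: print(l,round(q['conf'],2),np.round(at_z(w,q['centre'],0.03),4))
c=np.zeros((384,800,3),np.uint8);c[:,:400]=cv2.resize(w['frame'],(400,300))[:,:].copy() if 0 else np.vstack([cv2.resize(w['frame'],(400,300)),np.zeros((84,400,3),np.uint8)])
c[:300,400:]=cv2.resize(sc['frame'][130:280,190:390],(400,300),interpolation=2)
cv2.imwrite('pics/fin.png',cv2.cvtColor(c,cv2.COLOR_RGB2BGR))
```

```text
[ 0.44035128 -0.33170213 -0.58868083] [ 0.51498151 -0.09617617  0.09532981]
scene [(-0.13, 0.4455), (-0.12, 0.4465), (-0.11, 0.4465), (-0.07, 0.448), (-0.06, 0.45), (-0.05, 0.392)]
wrist [(-0.13, 0.447), (-0.12, 0.4475), (-0.11, 0.4485), (-0.07, 0.45), (-0.06, 0.45), (-0.05, 0.451)]
scene
  (0.46, [(0.105, 0.001), (-0.0395, -0.1435)])
  (0.47, [(0.106, -0.0005), (-0.0385, -0.1435)])
  (0.48, [(0.1045, 0.0005), (-0.0405, -0.145)])
  (0.5, [(0.1025, -0.0005), (-0.042, -0.145)])
  (0.52, [(0.1035, -0.002), (-0.0435, -0.1475)])Traceback (most recent call last):
  File "<stdin>", line 6, in <module>
ValueError: only the last four pictures can be asked about
```

Run:
```python
from h import *
w=arm.get_image('wrist');sc=arm.get_image('scene')
c=np.zeros((300,800,3),np.uint8);c[:,:400]=cv2.resize(w['frame'],(400,300))
c[:,400:]=cv2.resize(sc['frame'][130:280,190:390],(400,300),interpolation=2)
cv2.imwrite('pics/fin.png',cv2.cvtColor(c,cv2.COLOR_RGB2BGR))
```

```text
(no output)
```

View pics/fin.png

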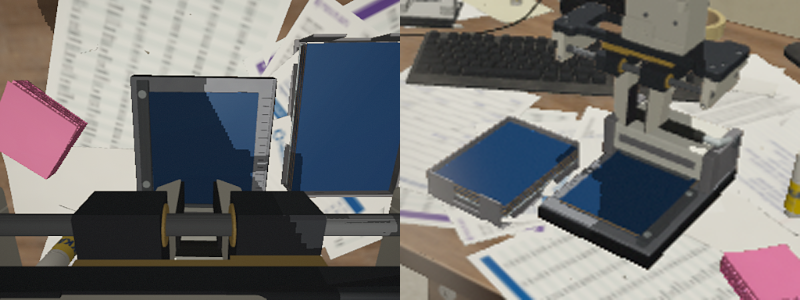

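The picture shows the cover flat on the bed, flush along the guide at column 148 and run into the throat. The pile lies flush in the tray and the arm is clear. Handing in.

```bash
python3 -c "
from cell import arm
print(arm.sign_off())"
```

```text
the job is handed in; nothing more can be done
None
```

The top cover was slid off the pile, squared against the guide, pushed to the back stop under the flap and released; I handed the job in at about 32 s, with the last picture showing the other covers still flush in the tray.

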